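# Bring the hanging loupe over the ring and still it

### The arm

A 6-joint arm with a two-finger parallel gripper is mounted at the origin on the work surface. World frame = base frame: x ahead of the robot, y to its left, z up, the work surface at z = 0. Lengths are in m, angles in rad, forces in N, time in s.
With the tool pointing down it reaches from about 0.375 to 0.9 m from the base axis. Payload 3.1 kg.
Tool frame: the origin (TCP) lies at the very end of the fingers, on their centre line; the grasp point (between the pads) lies 19 mm behind it; z points along the fingers, y is the line along which they close (so a half turn about z gives the same grasp; the last joint's range is limited). The gripper opens to 85 mm and grips with 20 to 120 N. Pads are 22 mm wide; open, the fingers measure 114 mm over their backs; the gripper's body (76 mm by 85 mm) begins 54 mm behind the grasp point. The pads swing forward as they close: fully open they stand 13 mm farther back than shut.
Start: joints at [-1.292, 0.527, 1.433, -0, 1.181, -0.178], TCP at [0.276, -0.561, 0.231] pointing down, gripper open.
Joint ranges: [-3.08, 3.08], [-0.75, 2.2], [0.22, 2.44], [-1.43, 4.57], [0, 2.65], [-2.85, 2.85]. Speed limits (rad/s): [2.79, 2.79, 3.14, 3.14, 3.14, 3.14].

### API

Orientations are given as a unit quaternion [x, y, z, w].
In Python, from station import manip, vision gives the robot as it stands.
- The arm moves only by the tool drive_tool, never from a script. Its argument "deltas" is a list that holds one entry, the list of rows, each a list of 4 numbers: the shift along the tool's x, y, z in mm, then the turn about the tool's z in rad. A call has 1 to 5 rows; each row is the pose to reach, as a shift and turn from the pose commanded when the call began, along the tool's axes at that moment; what a row does not reach only later rows make up. A row lasts 1/12 s, in which the tool goes at most 41.7 mm and 7.16 degrees, less where a joint would pass 70% of its speed; a pose out of reach is approached as far as the arm can. A call with a gripper value outside its range is refused whole. "jaw" is the finger opening in mm, from 0 to 85.4, set as the call begins (left out, the last holds). The fingers move at their own pace and stop on an object; "force" is the grip in N (left out, the last holds). Time passes only in rows, so rows that repeat a pose let the fingers close. It gives the time, the measured TCP pose, the force, the opening and the grip force at its end, in the units of the state.
- manip.sense(): the state, without advancing time (a new reading comes with each control period).
- vision.snapshot(name): name is "side" or "top" or "wrist"; returns the picture (384x512x3 uint8, red, green, blue); there is no depth.
- vision.camera_model(name): a dict with "camera_matrix" (3x3 intrinsics, pixels), "D" ([k1, k2, p1, p2, k3] as OpenCV has them; the pictures are not rectified), "rvec" (rotation vector, rad) and "tvec" (3), from world to camera coordinates, as OpenCV has them. Camera axes: x right, y down, z forward; pixel columns grow to the right and rows downward; lengths in m; the calibration is good to about 2 mm. A picture is of the moment at which its call begins: read the wrist's pose just before it. camera_model takes no time and is no camera call; for the wrist camera it gives the pose at the moment of the call.
- manip.sign_off(): hands the job in; it is judged then, once.
The state is a dict: "t": time; "q": joint angles; "qd": joint speeds; "tau": joint torques, N m; "tcp_pos": TCP position; "tool_rot": TCP orientation; "force": force on the tool from outside, world axes, zero at the start; "ft_torque": the same for the moment, N m; "finger_gap": opening from 0.0 (shut) to 1.0 (fully open); "gripper_force": force on a finger pad.
Only numpy, scipy, OpenCV 4.12 (cv2) and the standard library are available. Lean on these libraries where they do the work, as an engineer would, in place of code of your own. Each camera call takes 0.05 s, during which the arm holds its last target. There are 200 camera calls.

### The job

Take the red handle of the rail trolley, pull the hanging loupe out past its yellow parking stop and bring it over the gold ring in the engraver's block, so that it hangs there steady, not swinging, centred above the ring for several seconds, and then let go. Move it only by the handle: do not touch the loupe, its counterweight or the parking stop, do not let it swing wildly or bump back against the parking stop from the far side, do not slam the trolley into the end of the rail, and leave the bur stand, the jar of gravers and the little bottle where they are.

Things in the scene. Friction and masses are not known exactly. Their poses are not given: they have to be found in the camera images.
- stand: Rail stand fixed on the bench: round steel rail along its y axis, 235 mm up, on two posts (22 mm square, 250 mm high) at its y = -300 and +300 mm. Origin on the bench below the rail's middle, z up; place and yaw vary. The loupe swings in the plane x = +100 mm of this frame, beyond the rail as seen from the robot.
- trolley (a joint): Grey trolley (50 x 60 x 42 mm, nominal 0.5 kg) on the rail; value in m along the stand's +y, 0 = parked at the stand's y = -210 mm, up to 0.44 at the rubber end stop. Sliding friction about 0.8 N plus 2 N per m/s; it stays where it is left.
- grip (a point): Grasp point in the trolley's red upright handle, a block 30 mm along the stand's x and 24 mm along its y; its top is 334 mm above the bench. The point is on its axis, 21 mm below the top (313 mm above the bench); axes parallel to the stand's. There is room for the fingers on its +y and -y faces.
- loupe (a joint): Swing angle (rad) of the rigid loupe arm about the stand's +x: 0 plumb, positive = lens towards the stand's +y. Pivot on the trolley's axle, 240 mm above the bench. Almost undamped (swings for over 40 s). Inertia 0.0154 kg m2, mass x depth of its centre 0.0176 kg m: angle'' = -(9.81 angle + trolley acceleration) / 0.88; period about 1.9 s, up to 8 % off (hidden mass).
- counterweight: Brass counterweight of the loupe, a cylinder 52 mm wide and 32 mm high, nominal 0.55 kg, fixed on the arm 85 mm above its pivot; origin at its middle. Arm and lens below weigh 0.4 kg. Its top is 341 mm above the bench when plumb. Do not touch.
- lens (a point): Centre of the round white-rimmed loupe lens (106 mm wide), 170 mm below the pivot on the arm's axis. A black nub 14 mm thick hangs from the rim, 55 mm from the lens centre towards the stand's +x; its lower end is 200 mm below the pivot.
- parkstop: Yellow parking stop fixed to the stand: block 22 x 12 mm, 49 mm high; origin under its middle (stand's x = +155, y = -185 mm). It blocks the loupe's nub, overlapping it by 9 mm in height: as the trolley is pulled towards +y the lens is held back until, at about -0.3 rad (trolley near 0.08 m), the nub slips over the top and the loupe swings freely.
- work (a point): Middle of the gold ring (22 mm) clamped in the dark steel engraver's block (84 mm wide, 40 mm high), 45 mm above the bench, below the plane in which the lens swings, where the trolley is at 0.19 to 0.35 m. The lens must come to rest above this point.
- burstand: Grey three-tier stand full of burs, 130 mm wide, 110 mm high, loose; origin under its middle. Leave alone.
- graverjar: Glass jar of gravers and pens, 68 mm wide, handles up to 170 mm high, loose; origin under its middle. Leave alone.
- oilbottle: Small amber bottle with red cap, 40 mm wide, 85 mm high, loose; origin under its middle. Leave alone.
Things that resemble listed ones, but are neither listed nor needed, are in the scene too. What is meant by the part that bears work is not green, and is the smaller of those in its own colour.

How it is judged:
On the way, in this order (a step that is already met when the one before it is completed fails the run):
1. the loupe has been pulled past the parking stop (y of lens in the frame of parkstop above 0.05 m), for 0.1 s.
2. the loupe hangs still over the ring for 3 s (horizontal distance between lens and work below 0.02 m and value of joint loupe between -0.06 and 0.06 rad and velocity of joint loupe between -0.2 and 0.2 rad/s and velocity of joint trolley between -0.05 and 0.05 m/s), for 3 s.
At the end, for the whole second after the job is handed in: The lens is within 20 mm (horizontally) of the point above the ring, the arm is within 0.06 rad of plumb and turns slower than 0.2 rad/s, the trolley stands still, and the handle has been let go (all of step 2); the robot touches nothing.
It fails at once if the robot touches the loupe, its counterweight or the parking stop (contact force between any of the fingers, the arm and loupe above 0.5 N or contact force between any of the fingers, the arm and parkstop above 0.5 N).
It fails at once if the loupe leans or bumps against the far side of the parking stop (y of lens in the frame of parkstop above 0.01 m and contact force between loupe and parkstop above 0.15 N and value of joint loupe above -0.2 rad).
It fails at once if the loupe swings wildly (over 0.7 rad) (value of joint loupe above 0.7 rad or value of joint loupe below -0.7 rad).
It fails at once if the trolley slams into the end of the rail (value of joint trolley above 0.436 m and velocity of joint trolley above 0.1 m/s).
It fails at once if a bystander is pushed (distance of any of burstand, graverjar, oilbottle from where it was at the start of the episode above 0.03 m).
It also fails if it takes over 51 s, if anything falls off the work surface, if the arm or the gripper's body presses on something with over 40 N, if the wrist force passes 120 N, or if a joint passes its speed limit or range.

## Working session

There is one attempt and no reset: what is moved stays moved. The work goes in short steps, Python scripts to look and compute and a tool call to move; the robot and the scene stay as the last step left them, time stands still between calls to the robot, and variables do not carry over. Pictures are saved under pics/ and viewed, at most 10 in all, crops included, and the job is handed in when it is done.

Besides the shell and the picture viewer there is one more tool, called after "Request:" as name(argument=value, ...), one argument or row to a line, values as JSON. drive_tool: Moves the arm, as the interface text tells. Its arguments: {"type":"object","properties":{"deltas":{"type":"array"},"jaw":{"type":"number"},"force":{"type":"number"}},"required":["deltas"]}

```bash
mkdir -p pics; ls; python3 - <<'E'
from station import manip, vision
import cv2,numpy as np
for n in("side","top"):
    im=vision.snapshot(n); cv2.imwrite(f"pics/{n}0.png",im[:,:,::-1])
    m=vision.camera_model(n); print(n,m)
    R=cv2.Rodrigues(np.array(m["rvec"],float))[0]; print("pos",-R.T@np.array(m["tvec"]).ravel())
s=manip.sense(); print(s)
E
```

```text
pics
side {'camera_matrix': array([[430.73864489,   0.        , 254.1742254 ],
       [  0.        , 430.73864489, 196.84977187],
       [  0.        ,   0.        ,   1.        ]]), 'D': array([0.00326854, 0.        , 0.        , 0.        , 0.        ]), 'rvec': array([ 0.18333532, -2.7599901 ,  1.367869  ]), 'tvec': array([0.54804478, 0.20952173, 1.13523853])}
pos [0.44403842 0.84169915 0.85287242]
top {'camera_matrix': array([[428.38768525,   0.        , 261.73842814],
       [  0.        , 428.38768525, 184.72631816],
       [  0.        ,   0.        ,   1.        ]]), 'D': array([-0.09366574,  0.        ,  0.        ,  0.        ,  0.        ]), 'rvec': array([ 2.15088546, -2.10463012,  0.19351846]), 'tvec': array([0.00309979, 0.54765147, 1.27531444])}
pos [0.31038766 0.01436935 1.35270532]
{'t': 0.1, 'q': array([-1.29150856e+00,  5.28411011e-01,  1.43378203e+00, -4.85241590e-06,
        1.18139657e+00, -1.78496814e-01]), 'qd': array([ 1.31071911e-03, -1.95570218e-03, -3.71200565e-03,  1.02138029e-03,
        2.63819214e-05, -2.21869461e-03]), 'tau': array([ 2.33994851e-04, -4.43304133e+01, -1.78586751e+01, -1.81058290e-04,
        3.90091198e-03,  8.86899045e-06]), 'tcp_pos': array([ 0.27607174, -0.56000014,  0.23040574]), 'tool_rot': array([ 9.73917635e-01,  2.26899632e-01, -5.25381328e-05, -9.97094308e-04]), 'force': array([-0.03174333, -0.78349668,  0.12127463]), 'ft_torque': array([-0.01093875,  0.05575785,  0.0038855 ]), 'gripper_force': 0.0, 'finger_gap': 0.999493909435873}
```

View pics/side0.png

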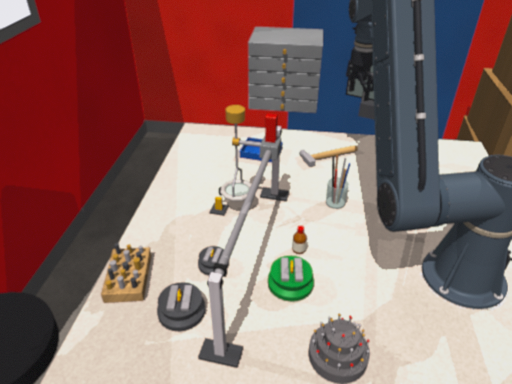

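View pics/top0.png

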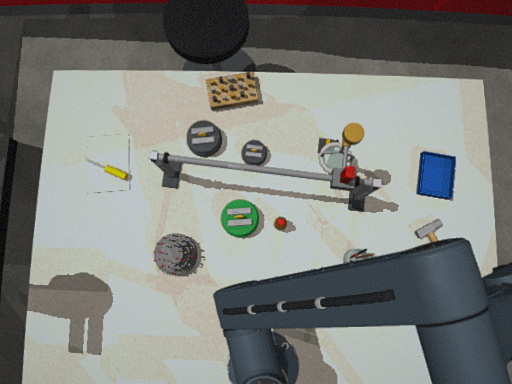

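The two views show the handle in red: side (271,128), top (349,174). There are three ring blocks in the top view: a green one (240,217), a large dark one (204,138) and a small dark one (254,152). The small dark one fits, since it isn't green and is the smaller of the dark pair. Next I'll measure it and confirm it in a crop.

```bash
cat > h.py <<'E'
from station import manip, vision
import cv2,numpy as np
def cam(n):
    m=vision.camera_model(n); R=cv2.Rodrigues(np.array(m["rvec"],float))[0]; t=np.array(m["tvec"],float).ravel()
    return m["camera_matrix"],np.array(m["D"]),R,t
def ray(c,uv):
    K,D,R,t=c; p=cv2.undistortPoints(np.array([[uv]],float),K,D).ravel()
    d=R.T@np.array([p[0],p[1],1]); return -R.T@t,d/np.linalg.norm(d)
def onz(c,uv,z):
    o,d=ray(c,uv); return o+d*(z-o[2])/d[2]
def tri(*cu):
    A=np.zeros((3,3));b=np.zeros(3); rs=[ray(c,u) for c,u in cu]
    for o,d in rs:
        P=np.eye(3)-np.outer(d,d);A+=P;b+=P@o
    x=np.linalg.solve(A,b); return x,[np.linalg.norm(np.cross(d,x-o)) for o,d in rs]
def proj(c,X):
    K,D,R,t=c; return cv2.projectPoints(np.array([X],float),cv2.Rodrigues(R)[0],t,K,D)[0].ravel()
def blobs(im,lo,hi,box,amin=6):
    x0,y0,x1,y1=box; hsv=cv2.cvtColor(im[y0:y1,x0:x1],cv2.COLOR_RGB2HSV)
    m=cv2.inRange(hsv,lo,hi); n,l,s,c=cv2.connectedComponentsWithStats(m)
    return [(c[i]+[x0,y0],s[i][:4]+[x0,y0,0,0],s[i][4]) for i in range(1,n) if s[i][4]>=amin]
E
cat > m1.py <<'E'
from h import *
S=cv2.imread("pics/side0.png")[:,:,::-1].copy();T=cv2.imread("pics/top0.png")[:,:,::-1].copy()
print("red");
for im,b in((S,(255,105,290,150)),(T,(335,160,365,190))):
    for x in blobs(im,(0,150,60),(6,255,255),b): print(x)
print("gold ring")
for im,b in((S,(195,240,232,280)),(T,(238,136,272,170))):
    for x in blobs(im,(15,120,80),(35,255,255),b,1): print(x)
print("yellow stop")
for im,b in((S,(205,190,235,215)),(T,(312,130,345,170))):
    for x in blobs(im,(18,150,80),(35,255,255),b,3): print(x)
a=cv2.resize(S[232:288,180:260],None,fx=5,fy=5,interpolation=cv2.INTER_CUBIC)
b=cv2.resize(T[120:176,180:260],None,fx=5,fy=5,interpolation=cv2.INTER_CUBIC)
c=cv2.resize(T[120:200,310:390],(400,320),interpolation=cv2.INTER_CUBIC)
d=cv2.resize(T[130:194,140:220],(400,320),interpolation=cv2.INTER_CUBIC)
a=cv2.resize(a,(400,280));b=cv2.resize(b,(400,280))
cv2.imwrite("pics/crop1.png",np.vstack([np.hstack([a,b]),np.hstack([c,d])])[:,:,::-1])
E
python3 m1.py
```

```text
red
(array([270.01065449, 121.71537291]), array([255, 110,  32,  32]), np.int32(657))
(array([347.81208054, 172.77181208]), array([340, 166,  15,  16]), np.int32(149))
gold ring
(array([211.94736842, 252.89473684]), array([210, 249,   4,   8]), np.int32(19))
(array([253.6       , 149.93333333]), array([251, 149,   6,   3]), np.int32(15))
yellow stop
(array([218.17283951, 203.43209877]), array([215, 197,   8,  13]), np.int32(81))
(array([343.77777778, 132.88888889]), array([343, 130,   2,   7]), np.int32(9))
(array([326.94117647, 141.35294118]), array([325, 139,   5,   6]), np.int32(17))
(array([343.5, 142.5]), array([343, 140,   2,   6]), np.int32(12))
```

View pics/crop1.png

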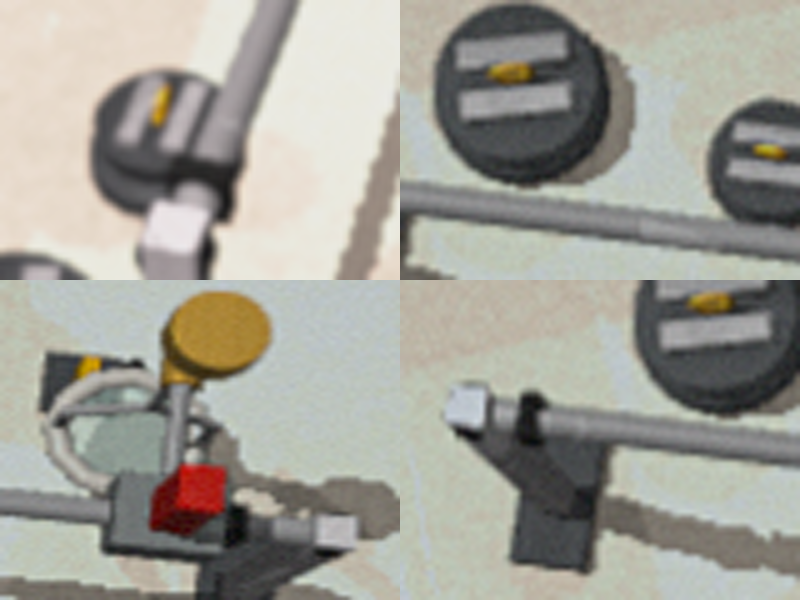

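The crop confirms it: the small dark block holds the gold ring at side (212,253) and top (254,150). The post tops are at top (153,155) and (377,183), and the handle's top face is near top (350,172).

```bash
cat > m2.py <<'E'
from h import *
S=cv2.imread("pics/side0.png")[:,:,::-1].copy();T=cv2.imread("pics/top0.png")[:,:,::-1].copy()
cs,ct=cam("side"),cam("top")
w,e=tri((cs,(211.95,252.9)),(ct,(253.6,149.93)));print("work",w,e)
A=onz(ct,(153.4,155.4),.25);B=onz(ct,(377.2,183),.25);print(A,B,np.linalg.norm(A-B))
y=(A-B)/np.linalg.norm(A-B);x=np.array([y[1],-y[0],0]);o=(A+B)/2;o[2]=0
print("o",o,"yaw",np.arctan2(y[1],y[0])-np.pi/2)
loc=lambda p:((p-o)@x,(p-o)@y,p[2])
print("work loc",loc(w)); h=onz(ct,(350.4,171.75),.334);print("handle top",h,loc(h))
g=o-0.21*y; print("grip pred",g, "proj side top", proj(cs,g+[0,0,.334]),proj(ct,g+[0,0,.334]))
print("side post", proj(cs,A),proj(cs,B),"stop top",loc(tri((cs,(218,203.4)),(ct,(327,141.4)))[0]))
for p in ((.155,-.185),):print(proj(ct,o+p[0]*x+p[1]*y+[0,0,.049]),proj(cs,o+p[0]*x+p[1]*y+[0,0,.049]))
for n,pt in(("cw",g+.1*x+[0,0,.341]),("lens",g+.1*x+[0,0,.07])):print(n,proj(cs,pt),proj(ct,pt))
cv2.imwrite("pics/crop2.png",cv2.resize(S[95:215,200:300],None,fx=5,fy=5,interpolation=cv2.INTER_CUBIC)[:,:,::-1])
E
python3 m2.py
```

```text
work [0.66023636 0.04311743 0.04113994] [np.float64(9.641122084935163e-05), np.float64(9.64112208496153e-05)]
[0.58400324 0.30520808 0.25      ] [ 0.52231197 -0.28961805  0.25      ] 0.5980166704865129
o [0.5531576  0.00779501 0.        ] yaw -0.10334364454635381
work loc (np.float64(0.1028636176638762), np.float64(0.04618019099196959), np.float64(0.04113993940746912))
handle top [ 0.53266444 -0.20093339  0.334     ] (np.float64(0.0011485508515788106), np.float64(-0.2097288630453873), np.float64(0.3340000000000001))
grip pred [ 5.31494047e-01 -2.01084594e-01  7.79733565e-17] proj side top [272.35771128 114.06558123] [350.46945481 172.22019682]
side post [216.50886926 275.31542528] [277.59935106 126.81604555] stop top (np.float64(0.16221982785613093), np.float64(-0.18441428595096782), np.float64(0.022558902333836183))
[328.21113136 142.37119453] [218.81965665 196.55161801]
cw [236.02851291 107.69263611] [354.44286629 132.37139104]
lens [238.03641966 188.88728122] [335.60861411 158.53468179]
```

View pics/crop2.png

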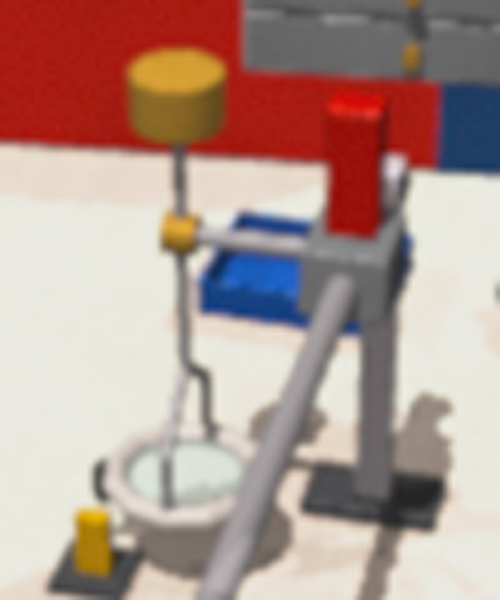

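The measurements agree: the handle top at 334 mm projects to side (272,114) and top (350,172), and both match the pictures. The ring sits at stand (103, 46), so the trolley target is about 0.256 m. I'll go up and turn first, then move over the handle.

Request:
drive_tool(
  deltas=[
    [[0, 0, -33, 0.11], [0, 0, -66, 0.22], [0, 0, -99, 0.34], [0, 0, -132, 0.45], [0, 0, -165, 0.561]],
  ],
  jaw=70,
  force=50,
)

```text
t: 0.52
tcp_pos: [0.2761, -0.5601, 0.3973]
tool_rot: [0.999, -0.054, -0.0, -0.001]
force: [-0.3, -0.7, -0.1]
finger_gap: 0.82
gripper_force: 0.0
```

Request:
drive_tool(
  deltas=[
    [[0, 0, 0, 0], [10, -20, 0, 0], [27, -50, 0, 0], [45, -80, 0, 0], [63, -110, 0, 0]],
  ],
)

```text
t: 0.93
tcp_pos: [0.3504, -0.4565, 0.3955]
tool_rot: [0.999, -0.052, -0.0, -0.001]
force: [1.0, -0.3, -0.2]
finger_gap: 0.82
gripper_force: 0.0
```

Request:
drive_tool(
  deltas=[
    [[17, -30, 0, 0], [34, -60, 0, 0], [51, -90, 0, 0], [68, -120, 0, 0], [85, -150, 0, 0]],
  ],
)

```text
t: 1.35
tcp_pos: [0.4508, -0.3155, 0.3957]
tool_rot: [0.999, -0.051, -0.0, -0.0]
force: [0.6, -0.1, 0.7]
finger_gap: 0.818
gripper_force: 0.0
```

Request:
drive_tool(
  deltas=[
    [[15, -26, 0, 0], [30, -52, 0, 0], [40, -70, 0, 0], [45, -80, 0, 0], [45, -80, 0, 0]],
  ],
)

```text
t: 1.77
tcp_pos: [0.5039, -0.2403, 0.3958]
tool_rot: [0.999, -0.05, -0.0, -0.001]
force: [0.6, -0.4, -0.9]
finger_gap: 0.82
gripper_force: 0.0
```

```bash
cat > st.py <<'E'
from h import *
from scipy.spatial.transform import Rotation as Rn
s=manip.sense();R=Rn.from_quat(s["tool_rot"]).as_matrix()
print(s["t"],s["tcp_pos"],s["q"].round(3),"F",s["force"].round(2),"Ftool",(R.T@s["force"]).round(2))
yaw=-0.10334
print("turn err",np.arctan2(R[1,0],R[0,0])-yaw,"to grip pt (tool mm)",R.T@(np.array([.5316,-.2011,.294])-s["tcp_pos"])*1000,R[:,2].round(4))
E
python3 st.py; python3 - <<'E'
from h import *
im=vision.snapshot("wrist"); cv2.imwrite("pics/w1.png",im[:,:,::-1]); c=cam("wrist"); print(proj(c,[.5316,-.2011,.334]))
for b in blobs(im,(0,150,60),(6,255,255),(0,0,512,384),40): print(b)
E
```

```text
1.7667 [ 0.50393092 -0.24030305  0.39581829] [-0.645  0.287  1.366  0.     1.49   1.025] F [ 0.57 -0.37 -0.85] Ftool [0.6  0.31 0.85]
turn err 0.003748138293378292 to grip pt (tool mm) [ 23.70414391 -41.65919331 101.84324449] [-6.0e-04  1.1e-03 -1.0e+00]
[186.98491136 173.67797131]
(array([193.84848485, 162.68227732]), array([170, 136,  48,  54]), np.int32(2178))
(array([131.5617284 , 208.89506173]), array([125, 202,  15,  15]), np.int32(162))
(array([275.33009709, 259.69902913]), array([273, 243,   6,  32]), np.int32(103))
```

View pics/w1.png

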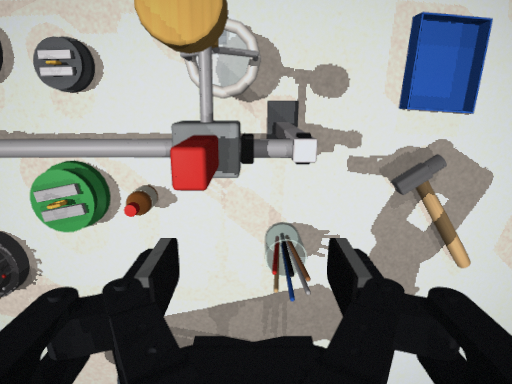

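The wrist view shows the handle's top face at about (190,169), with the rail running straight along the image rows. The jar and bottle are clear of the fingers. I'll refine the face position by its shading.

```bash
cat > m3.py <<'E'
from h import *
im=cv2.imread("pics/w1.png")[:,:,::-1].copy(); c=cam("wrist")
p=im[130:195,165:225]; print(p[40,::4].tolist()); print(p[::5,20].tolist())
for lo in (170,185,200,215):
    m=((p[:,:,0]>lo)&(p[:,:,1]<70)).astype(np.uint8); ys,xs=np.nonzero(m)
    k=cv2.morphologyEx(m,cv2.MORPH_OPEN,np.ones((5,5))); cn=max(cv2.findContours(k,0,2)[0],key=cv2.contourArea) if k.any() else None
    if cn is not None:
        r=cv2.minAreaRect(cn); uv=np.array(r[0])+[165,130]; print(lo,r,uv,onz(c,uv,.334))
print("ring",[ (b,onz(c,b[0],.041)) for b in blobs(im,(15,120,80),(35,255,255),(30,40,80,85),3)])
# two-view handle top: wrist + top cam
print(tri((c,(189.5,169)),(cam("top"),(350.4,171.75)),(cam("side"),(271.6,115.4))))
E
python3 m3.py
```

```text
[[221, 225, 224], [222, 226, 225], [213, 57, 53], [216, 61, 56], [216, 61, 56], [216, 59, 56], [217, 59, 55], [216, 55, 52], [217, 55, 51], [218, 54, 50], [137, 30, 26], [75, 15, 12], [74, 11, 10], [77, 71, 72], [75, 76, 78]]
[[139, 141, 143], [138, 142, 142], [90, 36, 34], [88, 15, 12], [210, 53, 50], [217, 62, 58], [217, 63, 58], [216, 61, 56], [216, 59, 56], [217, 59, 54], [217, 57, 52], [216, 52, 49], [148, 111, 106]]
170 ((22.5, 38.5), (41.0, 33.0), 90.0) [187.5 168.5] [ 0.53499587 -0.2019812   0.334     ]
185 ((22.0, 38.5), (39.0, 32.0), 90.0) [187.  168.5] [ 0.53502952 -0.2016547   0.334     ]
200 ((22.0, 38.5), (37.0, 30.0), 90.0) [187.  168.5] [ 0.53502952 -0.2016547   0.334     ]
215 ((22.0, 39.0), (34.0, 28.0), 90.0) [187. 169.] [ 0.53469959 -0.20160234  0.334     ]
ring [((array([52.85416667, 62.10416667]), array([46, 60, 15,  5]), np.int32(48)), array([0.66105697, 0.04165369, 0.041     ]))]
(array([ 0.53360661, -0.20207164,  0.32940007]), [np.float64(0.00013692264337443938), np.float64(0.00017586615353717841), np.float64(0.00012957180958417927)])
```

Request:
drive_tool(
  deltas=[
    [[12, -20, 0, 0.004], [25, -42, 0, 0.004], [25, -42, 0, 0.004], [25, -42, 25, 0.004], [25, -42, 50, 0.004]],
  ],
)

```text
t: 2.23
tcp_pos: [0.5328, -0.2052, 0.3473]
tool_rot: [0.999, -0.054, 0.002, 0.002]
force: [-0.0, -0.2, -0.8]
finger_gap: 0.818
gripper_force: 0.0
```

Request:
drive_tool(
  deltas=[
    [[0, 0, 20, 0], [0, 0, 35, 0], [0, 0, 46, 0], [0, 0, 52, 0], [0, 0, 52, 0]],
  ],
)

```text
t: 2.65
tcp_pos: [0.531, -0.2042, 0.2927]
tool_rot: [0.999, -0.054, -0.002, -0.001]
force: [-0.0, 0.4, 0.3]
finger_gap: 0.817
gripper_force: 0.0
```

```bash
python3 st.py; python3 - <<'E'
from h import *
a=vision.snapshot("wrist");b=vision.snapshot("side"); cv2.imwrite("pics/w2.png",np.vstack([cv2.resize(a,(400,300)),cv2.resize(b[90:240,180:380],(400,300))])[:,:,::-1])
E
```

```text
2.65 [ 0.53099685 -0.20418398  0.29270347] [-5.630e-01  3.870e-01  1.498e+00 -1.000e-03  1.261e+00  1.117e+00] F [-0.03  0.36  0.25] Ftool [-0.07 -0.36 -0.25]
turn err -0.005556061655640723 to grip pt (tool mm) [ 0.25997625 -3.13242892 -1.29460987] [-0.0033  0.0013 -1.    ]
```

View pics/w2.png

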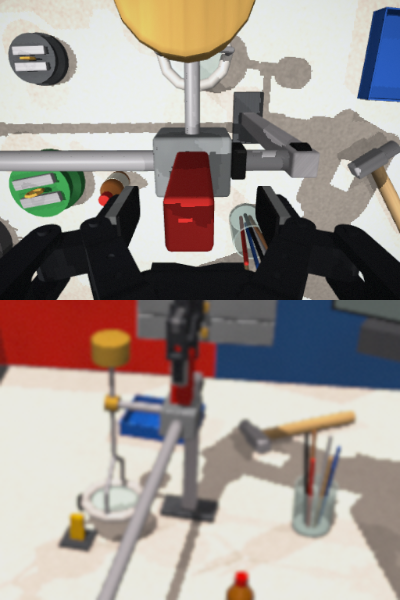

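The open fingers stand on both sides of the handle, about 3 mm off centre, and clear of the loupe. I'll trim that and close.

Request:
drive_tool(
  deltas=[
    [[2, -3, 0, -0.005], [2, -3, 0, -0.005], [2, -3, 0, -0.005]],
  ],
)

```text
t: 3.0
tcp_pos: [0.5352, -0.2004, 0.2952]
tool_rot: [0.999, -0.051, 0.001, 0.0]
force: [-0.6, 0.4, 0.3]
finger_gap: 0.82
gripper_force: 0.0
```

Request:
drive_tool(
  deltas=[
    [[0, 0, 0, 0], [0, 0, 0, 0], [0, 0, 0, 0], [0, 0, 0, 0], [0, 0, 0, 0]],
  ],
  jaw=15,
  force=60,
)

```text
t: 3.42
tcp_pos: [0.5348, -0.2003, 0.2945]
tool_rot: [0.999, -0.051, 0.0, 0.0]
force: [-0.4, 0.3, 2.5]
finger_gap: 0.276
gripper_force: 61.2
```

```bash
python3 st.py
```

```text
3.4167 [ 0.53478263 -0.20033319  0.29454597] [-0.554  0.386  1.493 -0.     1.262  1.119] F [-0.43  0.25  2.49] Ftool [-0.46 -0.21 -2.49]
turn err 0.001008370499958014 to grip pt (tool mm) [-3.08774633  1.0878508   0.54557921] [ 2.e-04 -1.e-04 -1.e+00]
```

The handle is gripped, with the opening at 23.6 mm. I'll start the pull and check the side force before the release.

Request:
drive_tool(
  deltas=[
    [[0, -2, 0, 0], [0, -6, 0, 0], [0, -11, 0, 0], [0, -16, 0, 0], [0, -21, 0, 0]],
  ],
)

```text
t: 3.83
tcp_pos: [0.537, -0.1789, 0.2946]
tool_rot: [0.999, -0.051, 0.0, 0.0]
force: [-1.6, -1.0, 2.3]
finger_gap: 0.272
gripper_force: 61.4
```

Request:
drive_tool(
  deltas=[
    [[0, -5, 0, 0], [0, -10, 0, 0], [0, -15, 0, 0], [0, -20, 0, 0], [0, -25, 0, 0]],
  ],
)

```text
t: 4.25
tcp_pos: [0.5396, -0.1541, 0.2945]
tool_rot: [0.999, -0.051, 0.0, 0.0]
force: [-0.9, -1.0, 3.4]
finger_gap: 0.272
gripper_force: 61.4
```

```bash
python3 st.py
```

```text
4.25 [ 0.5396299  -0.15409945  0.29451696] [-0.477  0.372  1.517 -0.     1.252  1.196] F [-0.86 -1.02  3.43] Ftool [-0.75  1.1  -3.43]
turn err 0.0012251383179515685 to grip pt (tool mm) [-3.19717332 47.57415247  0.52540044] [ 4.e-04 -2.e-04 -1.e+00]
```

Request:
drive_tool(
  deltas=[
    [[0, -5, 0, 0], [0, -10, 0, 0], [0, -15, 0, 0], [0, -20, 0, 0], [0, -25, 0, 0]],
  ],
)

```text
t: 4.67
tcp_pos: [0.5422, -0.1293, 0.2945]
tool_rot: [0.999, -0.051, 0.0, 0.0]
force: [-0.2, -1.7, 4.9]
finger_gap: 0.274
gripper_force: 61.5
```

Request:
drive_tool(
  deltas=[
    [[0, -5, 0, 0], [0, -10, 0, 0], [0, -15, 0, 0], [0, -20, 0, 0], [0, -25, 0, 0]],
  ],
)

```text
t: 5.08
tcp_pos: [0.5449, -0.1044, 0.2945]
tool_rot: [0.999, -0.051, 0.0, 0.0]
force: [-0.3, -0.8, 4.7]
finger_gap: 0.275
gripper_force: 61.7
```

Request:
drive_tool(
  deltas=[
    [[0, -5, 0, 0], [0, -10, 0, 0], [0, -15, 0, 0], [0, -20, 0, 0], [0, -25, 0, 0]],
  ],
)

```text
t: 5.5
tcp_pos: [0.5474, -0.0795, 0.2945]
tool_rot: [0.999, -0.051, 0.0, 0.0]
force: [0.3, -0.6, 5.7]
finger_gap: 0.279
gripper_force: 61.7
```

Request:
drive_tool(
  deltas=[
    [[0, -5, 0, 0], [0, -10, 0, 0], [0, -15, 0, 0], [0, -20, 0, 0], [0, -25, 0, 0]],
  ],
)

```text
t: 5.92
tcp_pos: [0.5501, -0.0546, 0.2945]
tool_rot: [0.999, -0.051, 0.001, 0.0]
force: [0.5, 0.1, 5.8]
finger_gap: 0.277
gripper_force: 61.8
```

Request:
drive_tool(
  deltas=[
    [[0, -5, 0, 0], [0, -10, 0, 0], [0, -15, 0, 0], [0, -20, 0, 0], [0, -25, 0, 0]],
  ],
)

```text
t: 6.33
tcp_pos: [0.5527, -0.0298, 0.2945]
tool_rot: [0.999, -0.051, 0.001, 0.0]
force: [0.6, 0.0, 4.8]
finger_gap: 0.272
gripper_force: 61.8
```

Request:
drive_tool(
  deltas=[
    [[0, -5, 0, 0], [0, -10, 0, 0], [0, -15, 0, 0], [0, -19, 0, 0], [0, -22, 0, 0]],
  ],
)

```text
t: 6.75
tcp_pos: [0.555, -0.0078, 0.2945]
tool_rot: [0.999, -0.051, 0.001, -0.0]
force: [1.0, -0.6, 5.4]
finger_gap: 0.276
gripper_force: 61.8
```

Request:
drive_tool(
  deltas=[
    [[0, -2, 0, 0], [0, -3, 0, 0], [0, -3, 0, 0]],
  ],
)

```text
t: 7.0
tcp_pos: [0.5553, -0.0048, 0.2945]
tool_rot: [0.999, -0.051, 0.001, -0.0]
force: [1.7, 1.0, 5.7]
finger_gap: 0.272
gripper_force: 61.8
```

```bash
python3 st.py; cat > track.py <<'E'
# side-view frames -> counterweight blob track
from h import *
import sys,time
n,tag=int(sys.argv[1]),sys.argv[2]
ts,ims=[],[]
for i in range(n):
    ts.append(manip.sense()["t"]); ims.append(vision.snapshot("side"))
np.savez_compressed(f"pics/{tag}.npz",t=ts,im=ims); print(ts[0],ts[-1])
E
python3 track.py 44 tr1; python3 - <<'E'
import numpy as np,cv2
d=np.load("pics/tr1.npz")["im"]
cv2.imwrite("pics/tr1.png",np.vstack([np.hstack([cv2.resize(d[i][80:280,130:330],(400,300)) for i in j]) for j in((0,10),(20,30))])[:,:,::-1])
E
```

```text
7.0 [ 0.55530271 -0.00477314  0.29453165] [-2.100e-01  3.630e-01  1.532e+00  1.000e-03  1.246e+00  1.462e+00] F [1.72 0.96 5.66] Ftool [ 1.62 -1.13 -5.66]
turn err 0.001243539565252555 to grip pt (tool mm) [ -3.57050632 197.72055785   0.41127135] [ 1.4e-03  4.0e-04 -1.0e+00]
7.0 9.15
```

View pics/tr1.png

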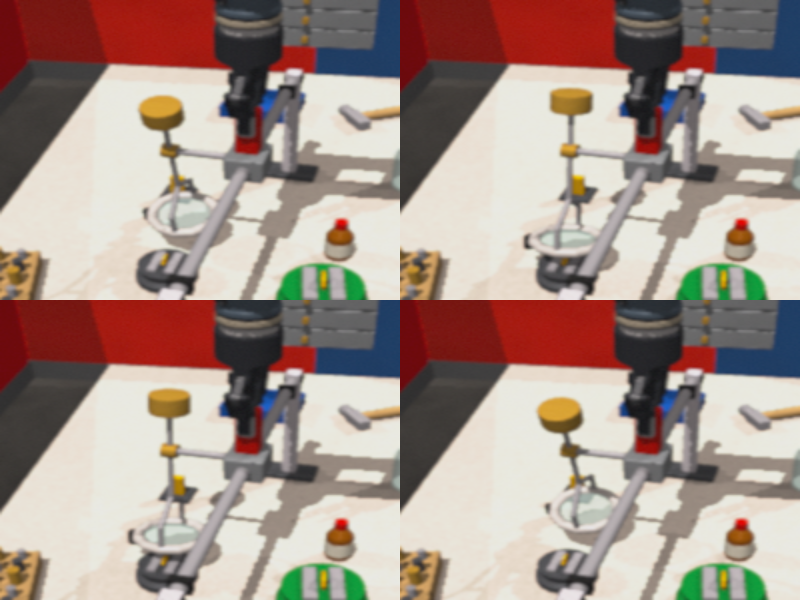

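The loupe is free and swinging well clear of the stop, with the counterweight moving around side (212,150). I'll fit the swing next.

```bash
cat > fit.py <<'E'
from h import *
import sys
from scipy.optimize import least_squares,minimize_scalar
tag=sys.argv[1]; N=int(sys.argv[2]); xf=float(sys.argv[3]); w0=float(sys.argv[4]) if len(sys.argv)>4 else None
cs=cam("side"); yd=np.array([.1032,.9947,0]);xd=np.array([.9947,-.1032,0]);h0=np.array([.5335,-.2015,0])
s=manip.sense(); x0=(s["tcp_pos"]-[.53478,-.20033,0])@yd+.0013
d=np.load(f"pics/{tag}.npz"); piv=h0+x0*yd+.1*xd+[0,0,.24]
cw=lambda th:proj(cs,piv+.085*(-np.sin(th)*yd+np.array([0,0,np.cos(th)])))
c0=cw(0);t=[];th=[];res=[]
for tt,im in zip(d["t"],d["im"]):
    x,y=c0.astype(int); b=blobs(im,(14,120,70),(30,255,255),(x-25,y-25,x+25,y+22),60)
    if not b: continue
    p=max(b,key=lambda k:k[2])[0]
    r=minimize_scalar(lambda a:np.sum((cw(a)-p)**2),bounds=(-.7,.7),method="bounded"); t.append(tt);th.append(r.x);res.append(r.fun**.5)
t,th=np.array(t),np.array(th); tn=s["t"]
W=lambda w:np.c_[np.ones_like(t),np.cos(w*(t-tn)),np.sin(w*(t-tn))]
def err(w): return W(w)@np.linalg.lstsq(W(w),th,rcond=None)[0]-th
w=w0 or minimize_scalar(lambda w:np.sum(err(w)**2),bounds=(3.0,3.75),method="bounded").x
k=np.linalg.lstsq(W(w),th,rcond=None)[0]
print("n",len(t),"x0",x0,"w",w,"T",2*np.pi/w,"bias",k[0],"amp",np.hypot(*k[1:]),"rms",err(w).std(),"pxres",np.mean(res),"now",tn)
# state: L theta'' = -(g th + a), u=x+L th ; dynamics via w
L=9.81/w**2; th0,thd0=k[1],k[2]*w; dt=1/12; lag=.03; n=20
def sim(X,extra=2.0):
    T=np.r_[0,lag,lag+dt*np.arange(1,len(X)+1)]; P=np.r_[x0,x0,X]
    u,ud,out=x0+L*th0,L*thd0,[]; h=dt/n
    for i in range(int((lag+dt*len(X)+extra)/h)):
        x=np.interp(i*h,T,P); 
        ud+=-w*w*(u-x)*h; u+=ud*h; out.append((u-x)/L)
        if i*h<=lag+dt*len(X): e=(u,ud)
    return np.array(e),np.array(out)
# linear in X: build sensitivities, min sum of squared 2nd differences
base,_=sim(np.full(N,x0)); J=np.array([sim(np.full(N,x0)+np.eye(N)[i]*.01,0)[0]-base for i in range(N)]).T/.01
D=np.diff(np.vstack([np.zeros((2,N)),np.eye(N),np.zeros((2,N))]),2,axis=0); 
r0=np.r_[x0,x0,np.zeros(N),xf,xf]; D0=np.diff(r0,2)
E=np.vstack([J,np.eye(N)[-1]]); f=np.r_[np.array([xf,0])-base+J@np.full(N,x0),xf]
H=D.T@D; K=np.block([[H,E.T],[E,np.zeros((3,3))]]); X=np.linalg.solve(K,np.r_[-D.T@D0,f])[:N]
mm=np.round((X-x0)*1000); e,o=sim(x0+mm/1000)
print("rows mm (stand +y):",mm.astype(int).tolist(),"maxstep",np.abs(np.diff(np.r_[0,mm])).max())
print("theta range",o.min(),o.max(),"residual amp",np.hypot((e[0]-xf)/L,e[1]/L/w))
for i in range(0,N,5):
    q=mm[i:i+5]-(mm[i-1] if i else 0); print([[0,int(-v),0,0] for v in q])
E
python3 fit.py tr1 25 0.256
```

```text
n 44 x0 0.19791221176088014 w 3.4283403190619968 T 1.8327192525912022 bias -0.038888195880648194 amp 0.2600286089287081 rms 0.0035383578333149724 pxres 0.29734192029574485 now 9.2
rows mm (stand +y): [0, 1, 5, 11, 18, 25, 30, 31, 27, 18, 3, -17, -39, -62, -84, -101, -112, -113, -105, -86, -59, -26, 8, 39, 58] maxstep 34.0
theta range -0.2010899787690917 0.2517032604938105 residual amp 0.20093946329283083
[[0, 0, 0, 0], [0, -1, 0, 0], [0, -5, 0, 0], [0, -11, 0, 0], [0, -18, 0, 0]]
[[0, -7, 0, 0], [0, -12, 0, 0], [0, -13, 0, 0], [0, -9, 0, 0], [0, 0, 0, 0]]
[[0, 15, 0, 0], [0, 35, 0, 0], [0, 57, 0, 0], [0, 80, 0, 0], [0, 102, 0, 0]]
[[0, 17, 0, 0], [0, 28, 0, 0], [0, 29, 0, 0], [0, 21, 0, 0], [0, 2, 0, 0]]
[[0, -27, 0, 0], [0, -60, 0, 0], [0, -94, 0, 0], [0, -125, 0, 0], [0, -144, 0, 0]]
```

```bash
sed -i 's|/h)):|/h)+3):|' fit.py; for n in 20 25; do python3 fit.py tr1 $n 0.256; done
```

```text
n 44 x0 0.19791221176088014 w 3.4283403190619968 T 1.8327192525912022 bias -0.038888195880648194 amp 0.2600286089287081 rms 0.0035383578333149724 pxres 0.29734192029574485 now 9.2
rows mm (stand +y): [12, 32, 57, 84, 110, 132, 149, 159, 162, 159, 150, 136, 121, 104, 89, 76, 66, 61, 58, 58] maxstep 27.0
theta range -0.06097525328605478 0.2017743619206432 residual amp 0.0004658423810942197
[[0, -12, 0, 0], [0, -32, 0, 0], [0, -57, 0, 0], [0, -84, 0, 0], [0, -110, 0, 0]]
[[0, -22, 0, 0], [0, -39, 0, 0], [0, -49, 0, 0], [0, -52, 0, 0], [0, -49, 0, 0]]
[[0, 9, 0, 0], [0, 23, 0, 0], [0, 38, 0, 0], [0, 55, 0, 0], [0, 70, 0, 0]]
[[0, 13, 0, 0], [0, 23, 0, 0], [0, 28, 0, 0], [0, 31, 0, 0], [0, 31, 0, 0]]
n 44 x0 0.19791221176088014 w 3.4283403190619968 T 1.8327192525912022 bias -0.038888195880648194 amp 0.2600286089287081 rms 0.0035383578333149724 pxres 0.29734192029574485 now 9.2
rows mm (stand +y): [8, 23, 43, 64, 85, 105, 120, 131, 136, 135, 129, 118, 104, 87, 71, 55, 42, 33, 29, 28, 32, 38, 46, 53, 58] maxstep 21.0
theta range -0.0968954787503305 0.21338206675368981 residual amp 0.0003150799651802254
[[0, -8, 0, 0], [0, -23, 0, 0], [0, -43, 0, 0], [0, -64, 0, 0], [0, -85, 0, 0]]
[[0, -20, 0, 0], [0, -35, 0, 0], [0, -46, 0, 0], [0, -51, 0, 0], [0, -50, 0, 0]]
[[0, 6, 0, 0], [0, 17, 0, 0], [0, 31, 0, 0], [0, 48, 0, 0], [0, 64, 0, 0]]
[[0, 16, 0, 0], [0, 29, 0, 0], [0, 38, 0, 0], [0, 42, 0, 0], [0, 43, 0, 0]]
[[0, -4, 0, 0], [0, -10, 0, 0], [0, -18, 0, 0], [0, -25, 0, 0], [0, -30, 0, 0]]
```

Request:
drive_tool(
  deltas=[
    [[0, -8, 0, 0], [0, -23, 0, 0], [0, -43, 0, 0], [0, -64, 0, 0], [0, -85, 0, 0]],
  ],
)

```text
t: 9.62
tcp_pos: [0.5642, 0.0798, 0.2945]
tool_rot: [0.999, -0.051, 0.001, 0.0]
force: [3.1, -0.8, 4.1]
finger_gap: 0.275
gripper_force: 61.7
```

Request:
drive_tool(
  deltas=[
    [[0, -20, 0, 0], [0, -35, 0, 0], [0, -46, 0, 0], [0, -51, 0, 0], [0, -50, 0, 0]],
  ],
)

```text
t: 10.03
tcp_pos: [0.5695, 0.1303, 0.2946]
tool_rot: [0.999, -0.051, 0.001, -0.001]
force: [4.2, 0.5, 4.6]
finger_gap: 0.274
gripper_force: 61.8
```

Request:
drive_tool(
  deltas=[
    [[0, 6, 0, 0], [0, 17, 0, 0], [0, 31, 0, 0], [0, 48, 0, 0], [0, 64, 0, 0]],
  ],
)

```text
t: 10.45
tcp_pos: [0.5625, 0.0636, 0.2945]
tool_rot: [0.999, -0.051, 0.001, -0.0]
force: [4.4, 0.5, 4.3]
finger_gap: 0.273
gripper_force: 61.6
```

Request:
drive_tool(
  deltas=[
    [[0, 16, 0, 0], [0, 29, 0, 0], [0, 38, 0, 0], [0, 42, 0, 0], [0, 43, 0, 0]],
  ],
)

```text
t: 10.87
tcp_pos: [0.558, 0.0212, 0.2946]
tool_rot: [0.999, -0.052, 0.001, 0.0]
force: [4.8, -2.2, 4.1]
finger_gap: 0.273
gripper_force: 61.7
```

Request:
drive_tool(
  deltas=[
    [[0, -4, 0, 0], [0, -10, 0, 0], [0, -18, 0, 0], [0, -25, 0, 0], [0, -30, 0, 0]],
  ],
)

```text
t: 11.28
tcp_pos: [0.5614, 0.0531, 0.2945]
tool_rot: [0.999, -0.051, 0.001, 0.0]
force: [5.1, -2.0, 4.2]
finger_gap: 0.274
gripper_force: 61.7
```

```bash
python3 st.py; python3 track.py 40 tr2; python3 fit.py tr2 20 0.256 3.428
```

```text
11.2833 [0.56136994 0.05311002 0.29453224] [-0.104  0.375  1.511  0.     1.253  1.569] F [ 5.11 -2.    4.16] Ftool [ 5.29  1.47 -4.15]
turn err 0.0014911661994173875 to grip pt (tool mm) [ -3.77034338 255.91948738   0.51618369] [ 1.8e-03 -1.0e-04 -1.0e+00]
11.2833 13.2333
n 40 x0 0.25616946177748495 w 3.428 T 1.832901198127067 bias -0.03631858926224829 amp 0.027663380271707488 rms 0.0027074335069196273 pxres 0.32169901772645215 now 13.2833
rows mm (stand +y): [1, 3, 5, 8, 10, 12, 14, 14, 14, 13, 12, 10, 8, 6, 4, 2, 1, 0, 0, 0] maxstep 3.0
theta range -0.008109692302291001 0.022853425202036513 residual amp 0.00023587126414280804
[[0, -1, 0, 0], [0, -3, 0, 0], [0, -5, 0, 0], [0, -8, 0, 0], [0, -10, 0, 0]]
[[0, -2, 0, 0], [0, -4, 0, 0], [0, -4, 0, 0], [0, -4, 0, 0], [0, -3, 0, 0]]
[[0, 1, 0, 0], [0, 3, 0, 0], [0, 5, 0, 0], [0, 7, 0, 0], [0, 9, 0, 0]]
[[0, 2, 0, 0], [0, 3, 0, 0], [0, 4, 0, 0], [0, 4, 0, 0], [0, 4, 0, 0]]
```

The remaining amplitude is 0.028 rad, already inside the tolerance. I'll run one more damping pass and then check the centring.

Request:
drive_tool(
  deltas=[
    [[0, -1, 0, 0], [0, -3, 0, 0], [0, -5, 0, 0], [0, -8, 0, 0], [0, -10, 0, 0]],
  ],
)

```text
t: 13.7
tcp_pos: [0.5624, 0.0627, 0.2945]
tool_rot: [0.999, -0.051, 0.001, 0.0]
force: [5.5, -0.5, 5.4]
finger_gap: 0.275
gripper_force: 61.7
```

Request:
drive_tool(
  deltas=[
    [[0, -2, 0, 0], [0, -4, 0, 0], [0, -4, 0, 0], [0, -4, 0, 0], [0, -3, 0, 0]],
  ],
)

```text
t: 14.12
tcp_pos: [0.5627, 0.0662, 0.2945]
tool_rot: [0.999, -0.051, 0.001, -0.0]
force: [6.0, 1.0, 4.4]
finger_gap: 0.276
gripper_force: 61.7
```

Request:
drive_tool(
  deltas=[
    [[0, 1, 0, 0], [0, 3, 0, 0], [0, 5, 0, 0], [0, 7, 0, 0], [0, 9, 0, 0]],
  ],
)

```text
t: 14.53
tcp_pos: [0.5618, 0.0571, 0.2945]
tool_rot: [0.999, -0.051, 0.001, -0.0]
force: [5.3, 1.4, 4.8]
finger_gap: 0.276
gripper_force: 61.7
```

Request:
drive_tool(
  deltas=[
    [[0, 2, 0, 0], [0, 3, 0, 0], [0, 4, 0, 0], [0, 4, 0, 0], [0, 4, 0, 0]],
  ],
)

```text
t: 14.95
tcp_pos: [0.5613, 0.0528, 0.2945]
tool_rot: [0.999, -0.051, 0.001, -0.0]
force: [5.2, -1.4, 4.5]
finger_gap: 0.27
gripper_force: 61.7
```

```bash
python3 st.py; python3 track.py 36 tr3; python3 fit.py tr3 20 0.256 3.428|head -1; python3 - <<'E'
from h import *
S=vision.snapshot("side");T=vision.snapshot("top")
cs,ct=cam("side"),cam("top"); w=np.array([.6605,.0425,.0])
print([proj(c,w+[0,0,.07]) for c in(cs,ct)],[proj(c,w+[0,0,.043]) for c in(cs,ct)])
a=cv2.resize(S[210:285,160:260],(400,300),interpolation=2);b=cv2.resize(T[110:185,205:305],(400,300),interpolation=2)
cv2.imwrite("pics/c3.png",np.hstack([a,b])[:,:,::-1]); cv2.imwrite("pics/S3.png",S[:,:,::-1]); cv2.imwrite("pics/T3.png",T[:,:,::-1])
E
```

```text
14.95 [0.56134179 0.05278835 0.29454368] [-0.104  0.375  1.512  0.     1.253  1.568] F [ 5.16 -1.43  4.51] Ftool [ 5.29  0.9  -4.51]
turn err 0.0013818616880556384 to grip pt (tool mm) [ -3.7471077  255.59708607   0.50316716] [ 0.0017 -0.     -1.    ]
14.95 16.7
n 36 x0 0.2557991404788084 w 3.428 T 1.832901198127067 bias -0.03557104968453026 amp 0.001477108898235875 rms 0.0006361792828686476 pxres 0.39546989797180887 now 16.75
[array([211.31183142, 244.82662972]), array([253.66036313, 147.40923976])] [array([211.89631741, 252.23468372]), array([253.78931485, 149.67035117])]
```

View pics/c3.png

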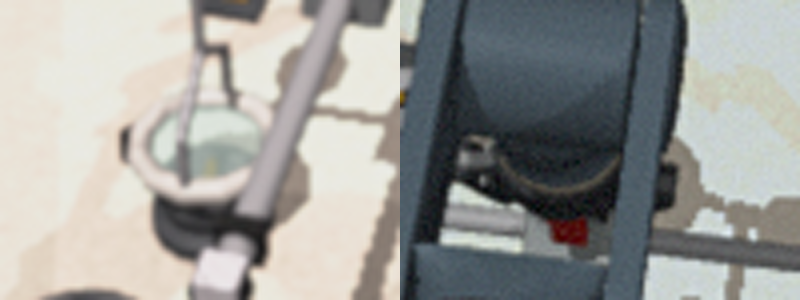

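The loupe hangs still, with an amplitude of 0.0015 rad. Its rim is centred near side (210,247) and the ring shows through the lens. I'll hold past 3 s, then open and lift straight up.

Request:
drive_tool(
  deltas=[
    [[0, 0, 0, 0], [0, 0, 0, 0], [0, 0, 0, 0], [0, 0, 0, 0], [0, 0, 0, 0]],
  ],
)

```text
t: 17.27
tcp_pos: [0.5613, 0.0528, 0.2945]
tool_rot: [0.999, -0.051, 0.001, -0.0]
force: [5.6, -1.3, 3.8]
finger_gap: 0.269
gripper_force: 61.7
```

Request:
drive_tool(
  deltas=[
    [[0, 0, 0, 0], [0, 0, 0, 0], [0, 0, 0, 0], [0, 0, 0, 0], [0, 0, 0, 0]],
  ],
)

```text
t: 17.68
tcp_pos: [0.5613, 0.0528, 0.2945]
tool_rot: [0.999, -0.051, 0.001, 0.0]
force: [5.5, -0.2, 5.1]
finger_gap: 0.278
gripper_force: 61.7
```

Request:
drive_tool(
  deltas=[
    [[0, 0, 0, 0], [0, 0, 0, 0], [0, 0, 0, 0], [0, 0, 0, 0], [0, 0, 0, 0]],
  ],
)

```text
t: 18.1
tcp_pos: [0.5613, 0.0528, 0.2945]
tool_rot: [0.999, -0.051, 0.001, -0.0]
force: [6.4, -0.6, 4.7]
finger_gap: 0.273
gripper_force: 61.7
```

Request:
drive_tool(
  deltas=[
    [[0, 0, 0, 0], [0, 0, 0, 0], [0, 0, 0, 0], [0, 0, 0, 0], [0, 0, 0, 0]],
  ],
)

```text
t: 18.52
tcp_pos: [0.5613, 0.0528, 0.2945]
tool_rot: [0.999, -0.051, 0.001, -0.0]
force: [5.0, -1.0, 4.7]
finger_gap: 0.273
gripper_force: 61.7
```

Request:
drive_tool(
  deltas=[
    [[0, 0, 0, 0], [0, 0, 0, 0], [0, 0, 0, 0], [0, 0, 0, 0], [0, 0, 0, 0]],
  ],
  jaw=65,
)

```text
t: 18.93
tcp_pos: [0.5597, 0.0527, 0.2936]
tool_rot: [0.999, -0.051, -0.001, -0.0]
force: [-0.7, -0.4, 0.5]
finger_gap: 0.759
gripper_force: 0.0
```

Request:
drive_tool(
  deltas=[
    [[0, 0, -8, 0], [0, 0, -24, 0], [0, 0, -45, 0], [0, 0, -68, 0], [0, 0, -80, 0]],
  ],
)

```text
t: 19.35
tcp_pos: [0.5616, 0.0523, 0.3777]
tool_rot: [0.999, -0.051, 0.002, 0.0]
force: [0.2, -0.1, -0.2]
finger_gap: 0.758
gripper_force: 0.0
```

Request:
drive_tool(
  deltas=[
    [[-20, 0, -10, 0], [-45, 0, -15, 0], [-70, 0, -15, 0], [-80, 0, -15, 0], [-80, 0, -15, 0]],
  ],
)

```text
t: 19.77
tcp_pos: [0.479, 0.061, 0.3901]
tool_rot: [0.999, -0.051, 0.0, -0.0]
force: [0.2, -0.0, -0.1]
finger_gap: 0.762
gripper_force: 0.0
```

```bash
python3 st.py; python3 track.py 24 tr4; sed 's|^s=manip.sense(); x0=.*|s=manip.sense(); x0=.2558|' fit.py > fit2.py; python3 fit2.py tr4 20 0.256 3.428|head -1; python3 - <<'E'
from h import *
S=vision.snapshot("side");T=vision.snapshot("top")
a=cv2.resize(S[90:290,150:350],(400,400),interpolation=2);b=cv2.resize(T[90:240,190:340],(400,400),interpolation=2)
cv2.imwrite("pics/c4.png",np.hstack([a,b])[:,:,::-1])
E
```

```text
19.7667 [0.47904734 0.06095362 0.39014727] [-0.105  0.167  1.542  0.     1.432  1.567] F [ 0.25 -0.02 -0.11] Ftool [ 0.25 -0.    0.11]
turn err 0.0015966905760076283 to grip pt (tool mm) [ 78.89341934 255.36904646  96.12833624] [ 0.e+00  1.e-04 -1.e+00]
19.7667 20.9167
n 24 x0 0.2558 w 3.428 T 1.832901198127067 bias -0.035257000329973885 amp 0.0014007953379121666 rms 0.0005625071334817719 pxres 0.4278367116239401 now 20.9667
```

View pics/c4.png

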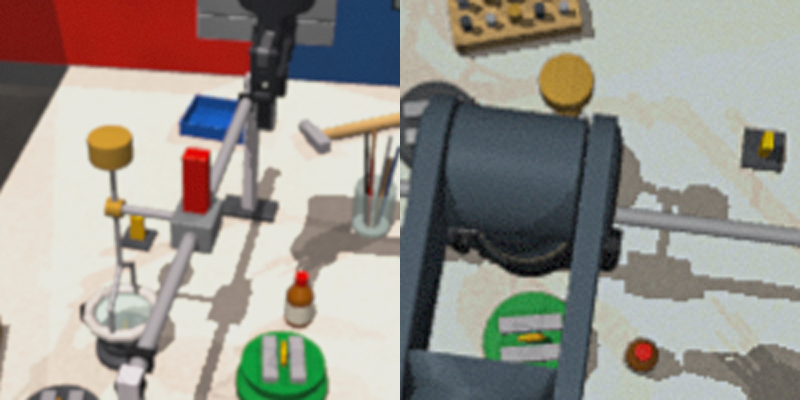

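The handle has been let go and the loupe is still, with nothing disturbed. I'll check the centring from the counterweight, whose top is at top (252.6,120), and then hand in.

```bash
python3 - <<'E'
from h import *
p=onz(cam("top"),(252.6,120.5),.337); e=(p-[.6605,.0425,0])[:2]; print("cw minus work",e)
if np.hypot(*e)<.013: print(manip.sign_off())
E
```

```text
cw minus work [-0.00382346 -0.00148052]
the job is handed in; nothing more can be done
None
```

The job is handed in: the loupe hangs over the gold ring in the small dark block, about 4 mm off centre by the last camera check and swinging no more than 0.002 rad, with the handle let go and the bottle, jar and bur stand left alone; the hand-in gave no verdict.

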